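# Push the cookie tub into its display bay

## Robot

A 6-joint arm with a two-finger parallel gripper is mounted at the origin on the work surface. World frame = base frame: x ahead of the robot, y to its left, z up, the work surface at z = 0. Lengths are in mm, angles in rad, forces in N, time in s.
With the tool pointing down it reaches from about 350 to 775 mm from the base axis. Payload 7.3 kg.
Tool frame: the origin (TCP) lies between the finger pads; the fingertips stand 22 mm ahead of it and the grasp point (between the pads) lies 3 mm ahead of it; z points along the fingers, x is the direction in which the jaws open and shut, and the axes are right-handed (so a half turn about z gives the same grasp; the last joint's range is limited). The gripper opens to 92 mm and grips with 3 to 60 N. Pads are 19 mm wide; open, the fingers measure 130 mm over their backs; the gripper's body (75 mm by 190 mm) begins 47 mm behind the grasp point.
Start: joints at [1.053, 0.342, 1.524, -0, 1.275, -0.146], TCP at [190.715, 489.153, 248.741] pointing down, gripper open.
Joint ranges: [-2.53, 2.53], [-0.77, 2.02], [0.04, 2.7], [-1, 4.14], [0.28, 2.66], [-3.11, 3.11]. Speed limits (rad/s): [2.57, 2.57, 3.14, 3.14, 3.14, 3.14].

## Interface

Orientations are given as [roll, pitch, yaw] about the fixed x, y, z axes, in that order (R = Rz(yaw) Ry(pitch) Rx(roll)).
In Python, from plant import * gives the robot as it stands. The module is installed in compiled form; this text tells all that it offers.
- The arm moves only by the shell command python3 -m handwheel 'ROWS' [OPENING]. ROWS is a JSON object of lists of equal length, an entry for each row: "translation": the shift along the world's x, y, z in units of 15 cm (1.0 is 15 cm), a list of three; "twist": the turn about the world's z in units of 90 degrees (1.0 is 90 degrees). In form: {"translation": [[tx, ty, tz], ...], "twist": [twist, ...]}. A call has exactly 8 rows; each row shifts and turns the pose as measured when the row begins; what a row does not reach is not made up. A row lasts 1/8 s, in which the tool goes at most 62.5 mm and 10.7 degrees, less where a joint would pass 70% of its speed; a pose out of reach is approached as far as the arm can. A call with a number of a shift or a turn outside -1 to 1 is refused whole. A call with a gripper value outside its range is refused whole. OPENING is the closure in counts, from 0 (fully open) to 255 (shut), set as the call begins (- or left out, the last holds). The fingers move at their own pace and stop on an object; the grip force is fixed at half the most. Time passes only in rows, so rows that do not move let the fingers close, or fill a call up. It gives the time, the measured TCP pose, the force and the opening at its end, in the units of the state.
- get_obs(): the state, without advancing time (a new reading comes with each control period).
- capture(name): name is "scene" or "top" or "wrist"; returns a dict with "img" (400x640x3 uint8, red, green, blue), "vertical_fov" (degrees; the focal length in pixels is half the picture's height over the tangent of half this angle, whatever the lens; pixels are square), "cx", "cy" (the principal point, pixels), "world_from_camera" (4x4, takes a point from camera to world coordinates). Camera axes: x right, y up, looking along -z (the intrinsics and any distortion apply to the point x, -y, -z); pixel columns grow to the right and rows downward; lengths in mm; the calibration is good to about 2 mm. The wrist camera is an equidistant fisheye: a pixel r from the principal point sees the ray r / f radians off the axis. A picture is of the moment at which its call begins. There is no depth.
- close_job(): hands the job in, once; it reports no verdict.
Trained networks look in the newest picture that a camera, given by its name, has taken for a name from the list of things; names that differ only in an ending like _2 or _b are one class to them, and where a whole thing is asked for, a point or a joint stands for the part that bears it (a point fixed in the world has none). Each returns a list of dicts, best first, with "score" (0 to 1); they miss things now and then, are a little off and sometimes report something else, mostly with a low value. They report only what shows in the picture. A call takes as long as a camera call. They do not tell look-alikes from the thing itself.
- search_frame(camera, label): "position" ([x, y, z] in mm, in the coordinates of the camera as it stood for that picture, good to about 4 mm: the middle of the surface that is visible of it).
- spot_point(camera, label): "position" ([x, y, z] in mm, in the coordinates of the camera as it stood for that picture, good to about 4 mm: a listed point, or the origin of a listed thing).
The state is a dict: "time": time; "joint_positions": joint angles; "dq": joint speeds; "tau": joint torques, N m; "tool_pos": TCP position; "tcp_rot": TCP orientation; "contact_force": force on the tool from outside, world axes, zero at the start; "moment": the same for the moment, N m; "grip_width": finger opening in mm.
Only numpy, scipy, OpenCV 4.12 (cv2) and the standard library are available. Lean on these libraries where they do the work, as an engineer would, in place of code of your own. Each camera call takes 0.05 s, during which the arm holds its last target.

## Task

Push the rectangular cookie tub along the counter, short end first, through the narrow gap between the two steel posts and into the wire-fenced bay, until it stands square against the back fence. Only push it with the fingers, without lifting or tipping it, and leave the other goods where they stand.

Things in the scene. Friction and masses are not known exactly. Their poses are not given: they have to be found in the camera images.
- tub: The part to push: rectangular cookie tub (black base, clear lid, blank paper label), 100 mm wide (its x), 120 mm long (its y), 50 mm high, upright flat sides, 0.25 to 0.5 kg. Origin: centre of its underside. Both short ends are alike. Starts 175 to 215 mm before the gap (bay -y), up to 40 mm off to either side, its y axis within 0.3 rad of the bay's y.
- bay: Display bay, fixed to the counter. Origin: on the counter, midway between its two posts. Bay +y is the way in, within 0.25 rad of world +y; +x is the side away from the robot. Wire fences 45 mm high (6 mm wire) run from the posts along x = -67 and +67 mm to the back fence. Its floor is the counter, no step. The lane before it is clear of goods, for 105 mm either side of the centre line.
- post_near (a point): Top centre of the round steel post nearer the robot: 28 mm diameter, 50 mm high, at bay x = -67 mm, y = 0. Fixed.
- post_far (a point): Top centre of the other, identical post, at bay x = +67 mm, y = 0. The clear gap between the posts is 106 mm. Fixed.
- back_fence (a point): Middle of the back fence's inner face, on the counter, at bay x = 0, y = +150 mm. A tub standing against it has its origin at bay y = +90 mm and its rear end 16 mm past the posts' inner edges, so the fingers must follow it into the gap. Fixed and rigid.
- round_tub: Bystander, leave alone: round clear tub of cookies, 88 mm across, 45 high, beside the bay's fence, on its far side from the robot. Origin: centre of its underside.
- honey_jar: Bystander, leave alone: honey jar with white cap, 64 mm across, 90 high, beyond the bay's back fence. Origin: centre of its underside.
- jam_jar: Bystander, leave alone: small jam jar, 48 mm across, 52 high, beside the bay, on the robot's side. Origin: centre of its underside.
- mini_loaf: Bystander, leave alone: small loaf, 90 x 50 x 50 mm, beside the bay, on the robot's side. Origin: centre of its underside.
- bun: Bystander, leave alone: domed bun, 80 mm across, 44 high, beyond the bay's back fence, next to the honey jar. Origin: centre of its underside.
- ticket: Bystander, leave alone: blank price ticket upright on a small wooden foot, 40 x 70 x 57 mm overall, beside the bay, on its far side from the robot. Origin: centre of its underside.
- jam_jar2: Bystander, leave alone: small jam jar like the other, 48 mm across, 52 high, just before the post farther from the robot, outside the lane. Origin: centre of its underside.
Mind the look-alikes: they are no part of the job. What is shaped like the tub but blue or green is not meant. What is shaped like the bay but yellow is not meant.

How it is judged:
By the outcome, as a careful person would: the job done as asked, in the order asked, and still so for the second after the job is handed in, with the robot touching nothing.
It also fails if it takes over 72 s, if anything falls off the work surface, if the arm or the gripper's body presses on something with over 40 N, if the wrist force passes 120 N, or if a joint passes its speed limit or range.

## Working session

There is one attempt and no reset: what is moved stays moved. The work goes in short steps, Python scripts to look and compute and a shell command to move; the robot and the scene stay as the last step left them, time stands still between calls to the robot, and variables do not carry over. Pictures are saved under pics/ and viewed, and the job is handed in when it is done.

```bash
mkdir -p pics
cat > h.py <<'E'
from plant import *
import numpy as np, cv2
def cap(n,f):
    c=capture(n); cv2.imwrite('pics/'+f+'.png',c['img'][:,:,::-1]); return c
def w(c,p): return (c['world_from_camera']@np.r_[p,1])[:3]
def uv(c,P):
    p=np.linalg.inv(c['world_from_camera'])@np.r_[P,1]; f=200/np.tan(np.radians(c['vertical_fov']/2))
    return c['cx']+f*p[0]/-p[2], c['cy']-f*p[1]/-p[2]
def ray(c,u,v,z):
    f=200/np.tan(np.radians(c['vertical_fov']/2)); d=np.array([(u-c['cx'])/f,-(v-c['cy'])/f,-1])
    M=c['world_from_camera']; d=M[:3,:3]@d; o=M[:3,3]; return o+d*(z-o[2])/d[2]
E
python3 - <<'E'
from h import *
np.set_printoptions(precision=1,suppress=True)
print(get_obs())
for n in ['scene','top']:
    c=cap(n,n+'0'); print(n,c['world_from_camera'],c['vertical_fov'],c['cx'],c['cy'])
    for l in ['tub','bay','post_near','post_far','back_fence','jam_jar2']:
        for r in spot_point(n,l)[:3]: P=w(c,r['position']);print(l,round(r['score'],2),P,np.array(uv(c,P)))
E
```

```text
{'time': 0.0, 'joint_positions': array([ 1.1,  0.3,  1.5,  0. ,  1.3, -0.1]), 'dq': array([-0.,  0., -0., -0., -0.,  0.]), 'tau': array([  0. , -43.1, -24.4,   0.1,   0.1,  -0. ]), 'tool_pos': array([190.5, 488.8, 248. ]), 'tcp_rot': array([-3.1,  0. ,  1.2]), 'contact_force': array([0.3, 0.1, 0.4]), 'moment': array([ 0., -0., -0.]), 'grip_width': 91.78620952895629}
scene [[   0.9   -0.4    0.3  815. ]
 [   0.5    0.6   -0.6 -486. ]
 [   0.     0.7    0.7  642.3]
 [   0.     0.     0.     1. ]] 56.13642583117952 317.96898178808965 199.5253640844648
tub 0.83 [ 348.4 -149.7    5.3] [206.  236.6]
tub 0.72 [ 782.7 -243.2    2.9] [371.1 379.2]
tub 0.58 [ 580.3 -182.6    2.5] [287.1 295.9]
bay 0.97 [298.2 178.3   1.4] [272.6 151.2]
bay 0.74 [714.6 152.4  -1.8] [412.6 212.7]
post_near 0.64 [524.4   8.3  54.9] [312.  204.8]
post_near 0.61 [229.2 177.7  53.1] [250.2 128.5]
post_far 0.87 [366.6 177.8  53.7] [292.6 143.4]
post_far 0.75 [649.6  -7.5  48. ] [360.7 233.8]
back_fence 0.97 [297.5 326.2   3.9] [300.2 124.5]
back_fence 0.75 [615.4 153.4   4.2] [374.3 195.9]
back_fence 0.31 [469.8  44.1   1.9] [299.9 202.9]
jam_jar2 0.81 [468.   43.4   2.4] [299.2 202.7]
jam_jar2 0.62 [734.4 -97.3  -0.5] [378.7 298.1]
top [[   0.     1.    -0.2  350.3]
 [  -1.     0.     0.    30.1]
 [   0.     0.2    1.  1083.4]
 [   0.     0.     0.     1. ]] 53.91091144587686 319.78943738408606 200.18050363143874
tub 0.98 [ 779.2 -247.3   -0.2] [412.7 121.8]
tub 0.85 [ 579.8 -186.2   -1.9] [393.9 189. ]
tub 0.59 [ 350.3 -151.3   -2.6] [383.8 271.6]
post_near 0.98 [526.3  10.8  47.4] [324.4 204.6]
post_far 0.87 [652.6  -8.3  46.4] [331.4 159.1]
post_far 0.78 [365.6 178.3  46.5] [260.1 265.5]
post_far 0.57 [725.1  42.5  -0.1] [313.1 139.3]
back_fence 0.85 [301.7 325.3   0.6] [207.  289.8]
back_fence 0.62 [612.9 149.1  -1. ] [275.2 177.2]
jam_jar2 0.49 [731.5 -97.4   0. ] [361.6 137.3]
```

View pics/scene0.png

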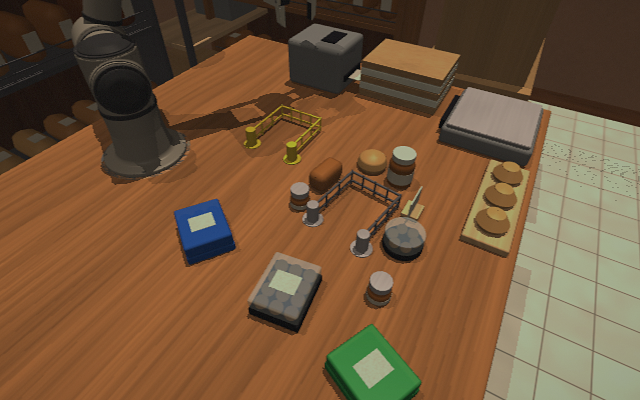

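View pics/top0.png

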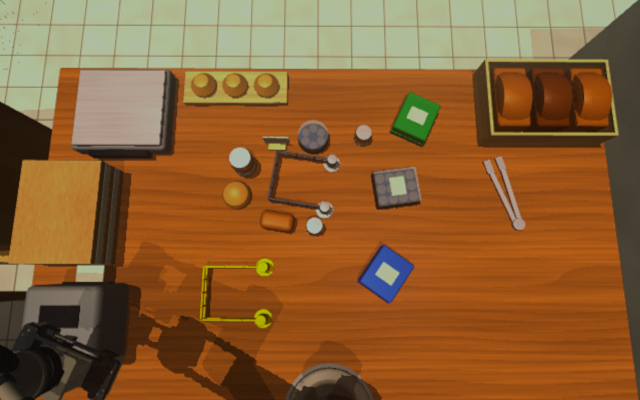

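Both views show the same layout. The clear-lid cookie tub is at scene (287,290) and top (397,188). The steel bay has its posts at top (325,207) and (332,161). The blue, green and yellow look-alikes stand apart. Next I'll measure the angles.

Run:
```python
from h import *
t=cv2.imread('pics/top0.png')[130:230,255:435]; s=cv2.imread('pics/scene0.png')[165:340,235:435]
cv2.imwrite('pics/t0z.png',cv2.resize(t,None,fx=4.4,fy=4.4,interpolation=2)); cv2.imwrite('pics/s0z.png',cv2.resize(s,None,fx=3.4,fy=3.4,interpolation=2))
```

```text
(no output)
```

View pics/t0z.png

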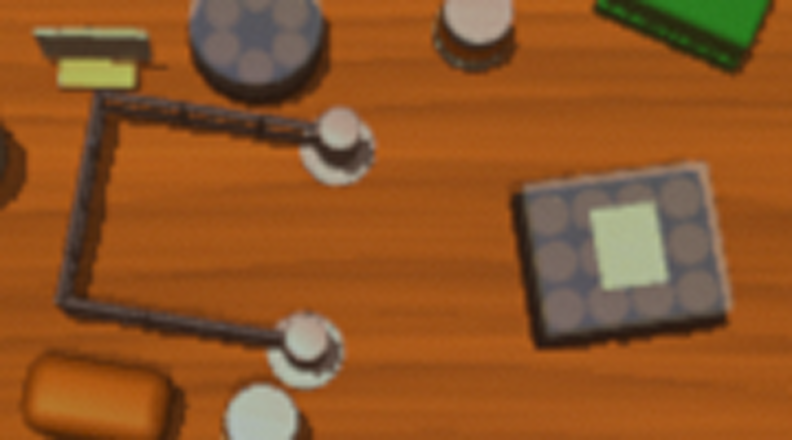

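View pics/s0z.png

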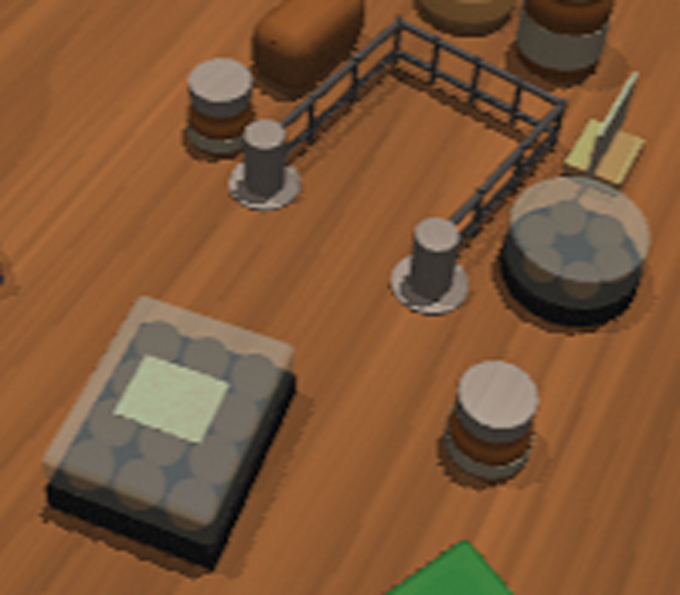

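The zooms show the lid corners clearly, and the bay is turned clockwise. I'll fit poses from the corners and post tops.

```bash
cat >> h.py <<'E'
from scipy.optimize import least_squares
def fit(views,model,x0,free_yaw=True):
    # views: list of (cam, {idx:(u,v)}) ; model: Nx3 local; pose x,y,yaw
    def res(q):
        c_,s_=np.cos(q[2]),np.sin(q[2]); r=[]
        for c,pts in views:
            for i,p in pts.items():
                m=model[i]; P=[q[0]+c_*m[0]-s_*m[1],q[1]+s_*m[0]+c_*m[1],m[2]]
                r+=list(np.array(uv(c,P))-p)
        return np.array(r)
    o=least_squares(res,x0,loss='soft_l1'); return o.x,o.fun if False else res(o.x)
TUB=np.array([[-50,60,50],[50,60,50],[50,-60,50],[-50,-60,50],[-50,60,0],[50,60,0],[50,-60,0],[-50,-60,0]],float)
BAY=np.array([[-67,0,50],[67,0,50],[-67,153,45],[67,153,45]],float)
def tz(x,y): return (255+x/4.4-.4,130+y/4.4-.4)
def sz(x,y): return (235+x/3.4-.35,165+y/3.4-.35)
def inbay(b,q):
    d=q[:2]-b[:2]; c,s=np.cos(b[2]),np.sin(b[2])
    return np.array([c*d[0]+s*d[1],-s*d[0]+c*d[1],q[2]-b[2]])
E
python3 - <<'E'
from h import *
np.set_printoptions(precision=2,suppress=True)
t=capture('top'); s=capture('scene')
T={0:tz(540,341),1:tz(522,187),2:tz(706,165),3:tz(730,313)}
T={0:tz(541,332),1:tz(522,187),2:tz(706,165),3:tz(730,313)}
S={0:sz(143,297),1:sz(292,347),2:sz(212,527),3:sz(45,467)}
for v in ([(t,T)],[(s,S)],[(t,T),(s,S)]):
    q,r=fit(v,TUB,[580,-186,0.]); print('tub',q,r)
Tb={0:tz(306,337),1:tz(338,127),2:tz(66,303),3:tz(100,97)}
Sb={0:sz(264,134),1:sz(436,235),2:sz(400,25),3:sz(561,106)}
for v in ([(t,Tb)],[(s,Sb)],[(t,Tb),(s,Sb)]):
    b,r=fit(v,BAY,[589,1,-.15]); print('bay',b,r)
print(inbay(b,q), np.load and 0)
np.save('b.npy',b)
E
```

```text
tub [ 576.9  -183.32    0.12] [-0.44  1.72 -1.32 -1.51  0.55 -1.37  1.02  0.98]
tub [ 581.79 -184.53    0.14] [-0.98 -1.25  2.71 -0.25  0.86  1.78 -2.29 -0.31]
tub [ 580.31 -183.85    0.13] [ 0.09  0.78 -1.4  -2.35  0.34 -2.9   1.4  -0.67 -1.05 -1.88  2.39 -0.55
 -0.08  1.17 -2.87 -1.31]
bay [587.1   -0.42  -0.14] [ 0.96  0.27  0.61 -0.04 -0.99  0.19 -0.6  -0.52]
bay [587.85   3.04  -0.16] [-0.02  0.33 -0.28  0.29 -0.09 -0.72  0.45 -0.21]
bay [587.79   1.55  -0.16] [-0.09 -0.03  0.19 -0.25 -1.9  -0.81 -0.89 -1.38 -0.55  0.88 -0.45  0.59
 -0.97 -0.49 -0.2  -0.23]
[  21.24 -184.33    0.29] 0
```

```bash
python3 -c "
from plant import *;o=get_obs();print(o['tcp_rot'],o['tool_pos'],o['time'])"
python3 -m handwheel '{"translation":[[0.2,-0.285,0],[0.2,-0.285,0],[0.2,-0.285,0],[0.2,-0.285,0],[0.2,-0.285,0],[0.2,-0.285,0],[0.2,-0.285,0],[0.2,-0.285,0]],"twist":[0,0,0,0,0,0,0,0]}' 90
```

```text
[ 3.14156482e+00 -8.67292458e-05  1.19900204e+00] [190.70891306 489.13859433 248.75002651] 0.8
time: 1.8
tool_pos: [435.2, 139.0, 249.7]
tcp_rot: [3.139, -0.004, 1.207]
contact_force: [1.1, -0.4, 0.5]
grip_width: 59.2
```

```bash
python3 -m handwheel '{"translation":[[0.2,-0.28,0],[0.2,-0.28,0],[0.2,-0.28,0],[0.2,-0.28,0],[0.2,-0.28,0],[0.2,-0.28,0],[0.2,-0.28,0],[0.2,-0.28,0]],"twist":[0.016,0.016,0.016,0.016,0.016,0.016,0.016,0.016]}' 90
python3 - <<'E'
from h import *
np.set_printoptions(precision=3,suppress=True)
o=get_obs();b=np.load('b.npy');print(o['tool_pos'],o['tcp_rot'],inbay(b,np.r_[o['tool_pos'][:2],o['tcp_rot'][2]-np.pi/2]),b)
cap('wrist','w1')
E
```

```text
time: 2.8
tool_pos: [682.1, -209.7, 250.4]
tcp_rot: [3.136, -0.006, 1.413]
contact_force: [1.0, 0.2, 0.5]
grip_width: 59.4
[ 682.129 -209.691  250.385] [ 3.136 -0.006  1.413] [ 125.819 -194.143   -0.003] [587.791   1.549  -0.155]
```

View pics/w1.png

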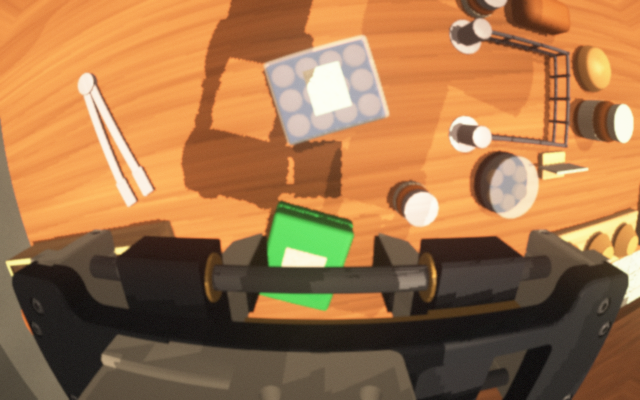

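```bash
python3 -m handwheel '{"translation":[[-0.03,0.03,-0.3],[-0.03,0.03,-0.3],[-0.02,0.01,-0.28],[0,0,-0.25],[0,0,-0.18],[0,0,-0.1],[0,0,-0.04],[0,0,0]],"twist":[0,0,0,0,0,0,0,0]}' 90
cat >> h.py <<'E'
def me():
    o=get_obs();b=np.load('b.npy');np.set_printoptions(precision=3,suppress=True);print(round(o['time'],2),'z',o['tool_pos'][2],'bay jaw-y frame',inbay(b,np.r_[o['tool_pos'][:2],o['tcp_rot'][2]-np.pi/2]),'jaw-x yaw err',o['tcp_rot'][2]-b[2],o['contact_force'])
E
python3 - <<'E'
from h import *
me(); cap('top','t2'); cap('scene','s2')
t=cv2.imread('pics/top0.png')
t=cv2.imread('pics/t2.png')[110:230,255:435]
cv2.imwrite('pics/t2z.png',cv2.resize(t,None,fx=4.4,fy=4.4,interpolation=2))
E
```

```text
time: 3.85
tool_pos: [672.2, -207.9, 23.1]
tcp_rot: [3.133, -0.003, 1.406]
contact_force: [-0.1, -0.5, -0.1]
grip_width: 59.5
3.85 z 23.14349832198402 bay jaw-y frame [ 115.748 -193.869   -0.01 ] jaw-x yaw err 1.5609835247416923 [-0.094 -0.504 -0.064]
```

View pics/s2.png

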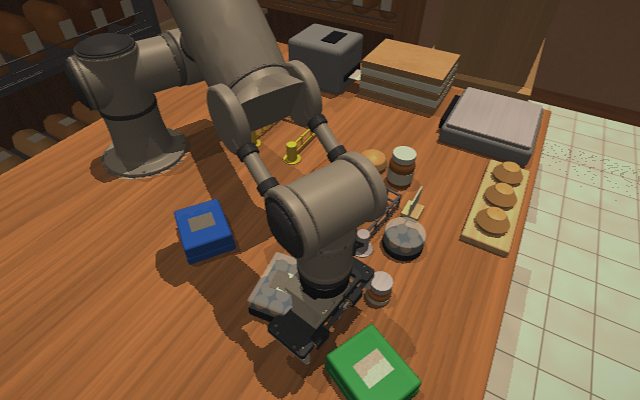

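View pics/t2z.png

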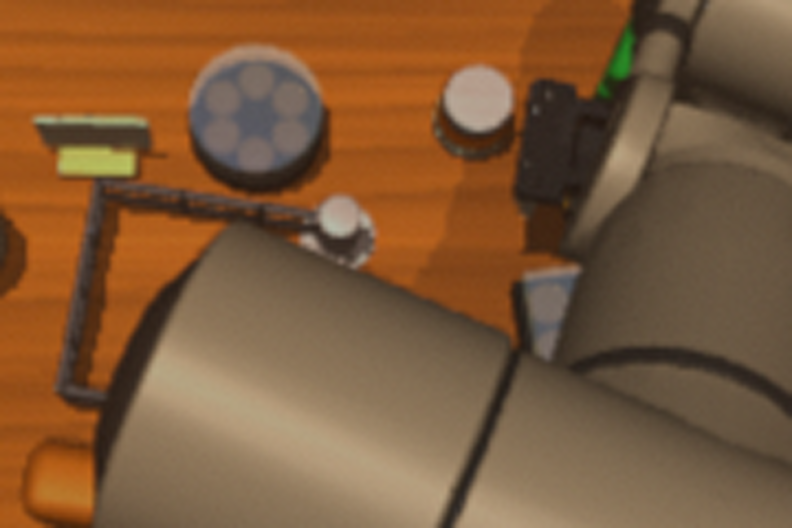

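```bash
python3 -m handwheel '{"translation":[[0.008,0.05,0.05],[-0.04,0.006,0],[-0.04,0.006,0],[-0.033,0.005,0],[-0.033,0.005,0],[-0.033,0.005,0],[-0.033,0.005,0],[0,0,0]],"twist":[0.006,0,0,0,0,0,0,0]}' 90
python3 - <<'E'
from h import *
me(); cap('wrist','w3')
E
```

```text
time: 4.95
tool_pos: [640.6, -195.7, 33.3]
tcp_rot: [3.128, -0.001, 1.416]
contact_force: [-0.1, -0.1, -0.4]
grip_width: 59.2
4.95 z 33.32951951233629 bay jaw-y frame [  82.591 -186.694    0.   ] jaw-x yaw err 1.5710032730541028 [-0.132 -0.111 -0.406]
```

View pics/w3.png

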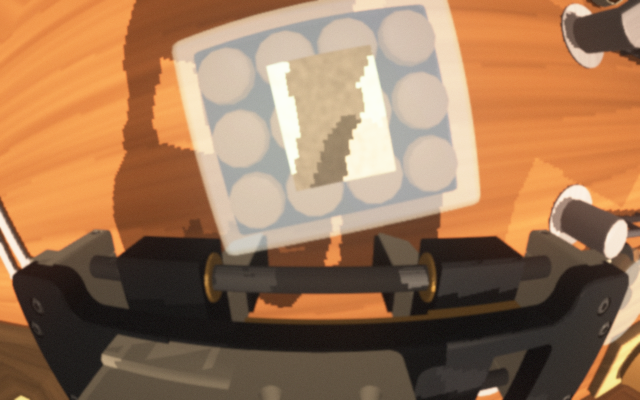

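```bash
python3 -m handwheel '{"translation":[[-0.02,0.003,-0.01],[-0.02,0.003,-0.01],[-0.02,0.003,0],[-0.02,0.003,0],[-0.02,0.003,0],[-0.02,0.003,0],[-0.02,0.003,0],[0,0,0]],"twist":[0,0,0,0,0,0,0,0]}' 90
python3 - <<'E'
from h import *
me(); cap('wrist','w4')
E
```

```text
time: 6.0
tool_pos: [620.6, -193.6, 31.9]
tcp_rot: [3.122, 0.001, 1.417]
contact_force: [2.9, -2.0, 1.1]
grip_width: 59.3
6.0 z 31.91781866460226 bay jaw-y frame [  62.506 -187.739    0.001] jaw-x yaw err 1.5716035660740308 [ 2.899 -1.993  1.056]
```

View pics/w4.png

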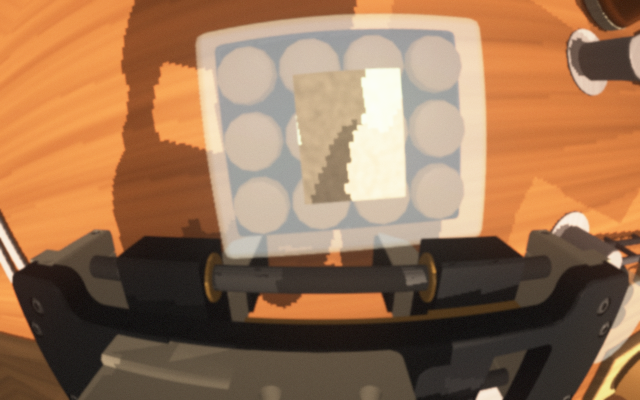

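```bash
python3 -m handwheel '{"translation":[[-0.015,0.003,0],[-0.015,0.003,0],[-0.01,0.002,0],[0,0,0],[0,0,0],[0,0,0],[0,0,0],[0,0,0]],"twist":[0,0,0,0,0,0,0,0]}' 90
python3 - <<'E'
from h import *
me(); cap('wrist','w5')
E
```

```text
time: 7.05
tool_pos: [614.3, -192.3, 31.8]
tcp_rot: [3.122, 0.001, 1.417]
contact_force: [1.8, -2.4, 1.3]
grip_width: 59.6
7.05 z 31.776790658059515 bay jaw-y frame [  56.163 -187.458    0.001] jaw-x yaw err 1.571703009641807 [ 1.763 -2.447  1.29 ]
```

View pics/w5.png

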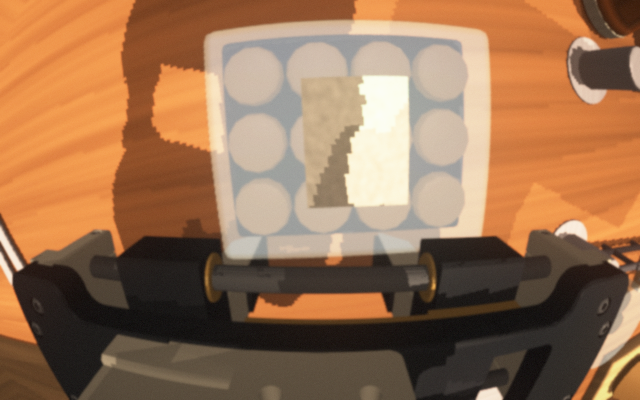

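```bash
python3 -m handwheel '{"translation":[[0.1,-0.015,0],[0.1,-0.015,0.1],[0,0,0.3],[0,0,0.3],[0,-0.1,0],[-0.1,-0.2,0],[-0.2,-0.15,0],[-0.2,0,0]],"twist":[0,0,-0.1,-0.1,-0.1,-0.1,-0.1,-0.1]}' 115
python3 - <<'E'
from h import *
me(); cap('wrist','w6'); cap('top','t6');cap('scene','s6')
E
```

```text
time: 8.1
tool_pos: [561.2, -258.5, 132.5]
tcp_rot: [-3.134, -0.003, 0.445]
contact_force: [0.4, -0.3, 0.6]
grip_width: 50.6
8.1 z 132.45659495255543 bay jaw-y frame [  13.897 -261.079   -0.97 ] jaw-x yaw err 0.6004276306753409 [ 0.392 -0.287  0.581]
```

View pics/t6.png

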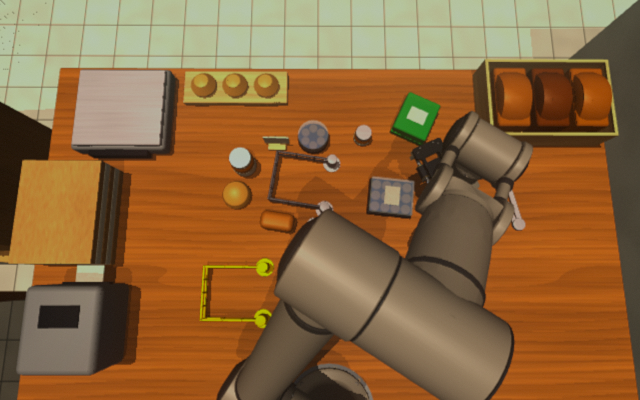

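View pics/s6.png

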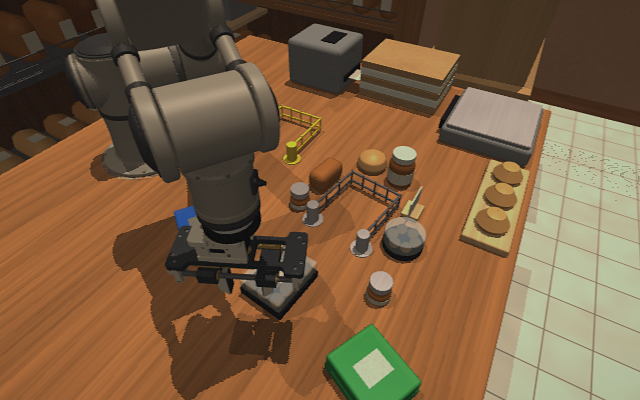

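```bash
python3 -m handwheel '{"translation":[[-0.02,-0.05,0],[-0.02,-0.05,0],[-0.02,-0.03,0],[-0.02,-0.02,0],[-0.02,0,0],[0,0,0],[0,0,0],[0,0,0]],"twist":[-0.1,-0.1,-0.1,-0.08,0,0,0,0]}' 115
python3 - <<'E'
from h import *
me(); cap('wrist','w7'); cap('top','t7')
t=cv2.imread('pics/t7.png')[130:230,255:435]
cv2.imwrite('pics/t7z.png',cv2.resize(t,None,fx=4.4,fy=4.4,interpolation=2))
E
```

```text
time: 9.25
tool_pos: [549.9, -276.2, 131.0]
tcp_rot: [-3.129, -0.001, -0.141]
contact_force: [-0.2, 0.1, 0.2]
grip_width: 50.4
9.25 z 131.0400112888027 bay jaw-y frame [   5.431 -280.222   -1.557] jaw-x yaw err 0.013892278440548883 [-0.205  0.125  0.206]
```

View pics/t7z.png

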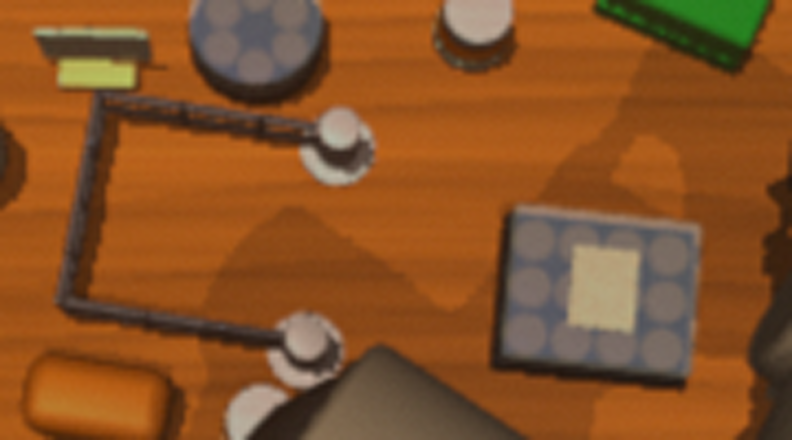

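View pics/w7.png

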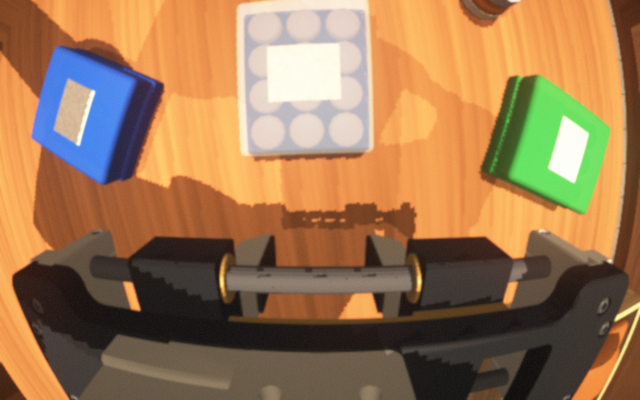

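Run:
```python
from h import *
np.set_printoptions(precision=3,suppress=True)
t=capture('top')
T={0:tz(499,362),1:tz(512,206),2:tz(700,226),3:tz(688,377)}
q,r=fit([(t,T)],TUB,[560,-186,-.1]); 
Tb={0:tz(306,337),1:tz(338,127),2:tz(66,303),3:tz(100,97)}
b,r2=fit([(t,Tb)],BAY,[589,1,-.15]); print(q,b,inbay(b,q),r); print(inbay(np.load('b.npy'),q))
for k in T: print(inbay(b,np.r_[ray(t,*T[k],50)[:2],0]))
```

```text
[ 549.416 -167.298   -0.101] [587.099  -0.416  -0.143] [ -13.599 -170.542    0.041] [-0.9    0.27  -0.872 -0.677  0.68  -0.737  1.177  1.472]
[ -11.848 -172.747    0.054]
[ -64.971 -114.942    0.143]
[  32.35  -111.086    0.143]
[  36.542 -226.809    0.143]
[ -57.599 -229.06     0.143]
```

```bash
cat >> h.py <<'E'
def rayf(c,u,v,z):
    f=200/np.tan(np.radians(c['vertical_fov']/2)); a=np.array([u-c['cx'],-(v-c['cy'])]); r=np.linalg.norm(a); th=r/f
    d=np.r_[a/r*np.sin(th),-np.cos(th)]; M=c['world_from_camera']; d=M[:3,:3]@d; o=M[:3,3]; return o+d*(z-o[2])/d[2]
E
python3 - <<'E'
from h import *
np.set_printoptions(precision=2,suppress=True)
b=np.load('b.npy')
c=capture('wrist'); print(c['cx'],c['cy'],c['vertical_fov'],c['world_from_camera'])
for u,v in [(238,3),(368,2),(372,152),(242,156)]: 
    P=rayf(c,u,v,50); print(P,inbay(b,np.r_[P[:2],0]))
for n in ['wrist','top','scene']:
    c=cap(n,n+'8')
    for r in spot_point(n,'tub')[:3]: P=w(c,r['position']);print(n,round(r['score'],2),P,inbay(b,np.r_[P[:2],0]))
t=cv2.imread('pics/scene8.png')[165:340,205:435]
cv2.imwrite('pics/s8z.png',cv2.resize(t,None,fx=3.4,fy=3.4,interpolation=2))
E
```

```text
319.9890472389523 202.8179599696599 65.70646984690485 [[   0.99    0.14    0.04  559.48]
 [  -0.14    0.96    0.25 -206.27]
 [   0.     -0.26    0.97  268.66]
 [   0.      0.      0.      1.  ]]
[ 513.58 -105.94   50.  ] [ -56.73 -117.65    0.16]
[ 606.54 -120.84   50.  ] [  37.42 -118.03    0.16]
[ 593.33 -231.57   50.  ] [  41.47 -229.47    0.16]
[ 500.54 -220.78   50.  ] [ -51.88 -233.13    0.16]
wrist 0.94 [ 555.25 -169.13   -0.58] [  -5.8  -173.65    0.16]
wrist 0.86 [ 782.2  -246.94    0.95] [ 230.44 -215.5     0.16]
wrist 0.66 [ 348.28 -147.8    -2.99] [-213.58 -184.54    0.16]
top 0.91 [ 552.13 -170.58   -2.66] [  -8.66 -175.57    0.16]
top 0.91 [ 778.35 -251.3     1.82] [ 227.31 -220.4     0.16]
scene 0.74 [ 554.36 -168.57    4.16] [  -6.76 -173.24    0.16]
scene 0.71 [ 780.59 -244.1     1.93] [ 228.41 -212.94    0.16]
scene 0.54 [562.13 263.47   4.14] [-65.79 254.82   0.16]
```

View pics/s8z.png

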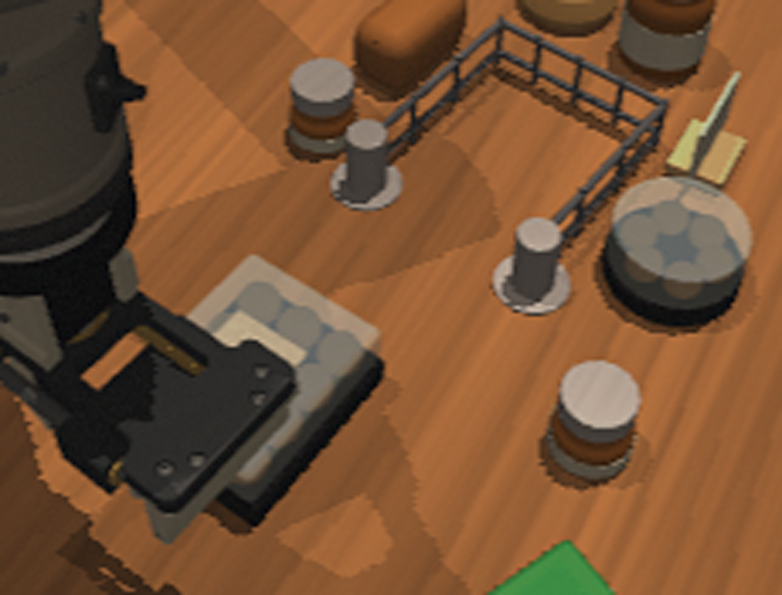

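The tub sits at bay x ≈ -7, y ≈ -173, yaw ≈ +0.045, with the wrist view, the networks and the scene view agreeing. The fingers now go down behind it, and I'll push slightly diagonally to centre it.

```bash
python3 -m handwheel '{"translation":[[-0.03,0,-0.1],[-0.02,0,-0.2],[0,0,-0.2],[0,0,-0.1],[0,0.04,-0.03],[0,0.04,0],[0,0.03,0],[0,0,0]],"twist":[-0.009,0,0,0,0,0,0,0]}' 115
python3 - <<'E'
from h import *
me(); cap('wrist','w9')
E
```

```text
time: 10.75
tool_pos: [544.1, -259.7, 37.8]
tcp_rot: [-3.132, -0.008, -0.156]
contact_force: [0.5, 1.0, 0.2]
grip_width: 50.5
10.75 z 37.81420080404861 bay jaw-y frame [  -2.841 -264.837   -1.572] jaw-x yaw err -0.0014409431417685414 [0.485 0.989 0.234]
```

View pics/w9.png

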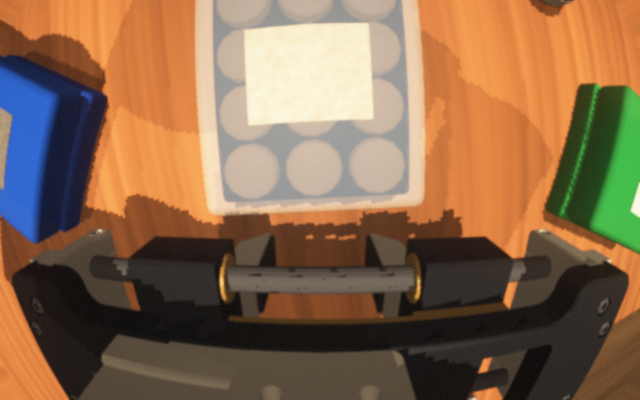

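```bash
python3 -m handwheel '{"translation":[[0.005,0.033,-0.02],[0.005,0.033,-0.02],[0.005,0.033,0],[0.004,0.03,0],[0.004,0.027,0],[0.004,0.027,0],[0.004,0.027,0],[0,0,0]],"twist":[0,0,0,0,0,0,0,0]}' 115
python3 - <<'E'
from h import *
me(); cap('wrist','w10')
t=cap('top','t10')['img'][130:230,255:435,::-1]
cv2.imwrite('pics/t10z.png',cv2.resize(t,None,fx=4.4,fy=4.4,interpolation=2))
E
```

```text
time: 11.8
tool_pos: [549.3, -227.3, 32.0]
tcp_rot: [-3.134, -0.009, -0.157]
contact_force: [-1.5, 0.4, -0.5]
grip_width: 50.2
11.8 z 32.041422512162505 bay jaw-y frame [  -2.718 -232.039   -1.572] jaw-x yaw err -0.0015659005522092595 [-1.537  0.358 -0.502]
```

View pics/w10.png

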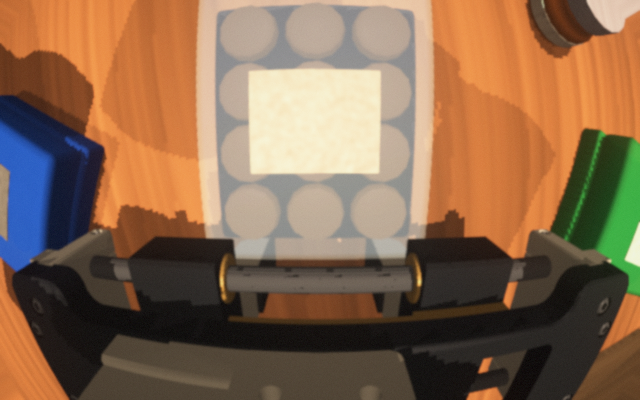

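View pics/t10z.png

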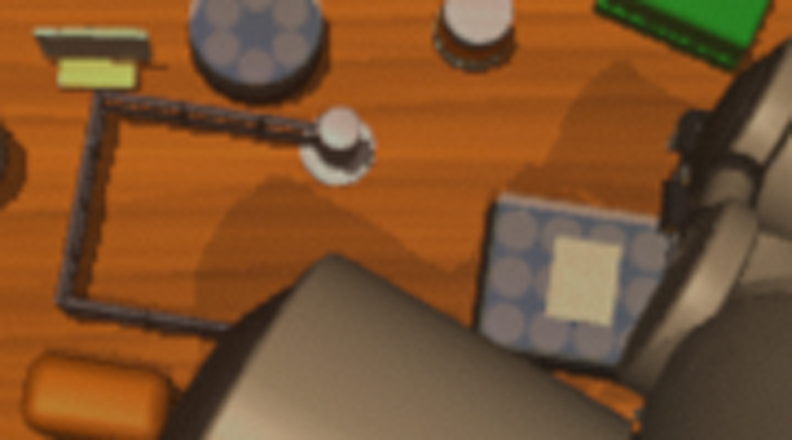

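```bash
python3 -m handwheel '{"translation":[[0.008,0.04,0],[0.01,0.05,0],[0.011,0.052,0],[0.011,0.052,0],[0.011,0.052,0],[0.01,0.05,0],[0.008,0.04,0],[0,0,0]],"twist":[0,0,0,0,0,0,0,0]}' 115
python3 - <<'E'
from h import *
me(); cap('wrist','w11')
t=cap('top','t11')['img'][130:230,255:435,::-1]
cv2.imwrite('pics/t11z.png',cv2.resize(t,None,fx=4.4,fy=4.4,interpolation=2))
t=cap('scene','s11')['img'][145:340,205:435,::-1]
cv2.imwrite('pics/s11z.png',cv2.resize(t,None,fx=3,fy=3,interpolation=2))
E
```

```text
time: 12.9
tool_pos: [560.4, -173.3, 32.1]
tcp_rot: [-3.134, -0.009, -0.156]
contact_force: [0.4, 0.2, 0.9]
grip_width: 50.2
12.9 z 32.05197282182444 bay jaw-y frame [  -0.089 -177.012   -1.572] jaw-x yaw err -0.0013162755042654684 [0.414 0.162 0.904]
```

View pics/w11.png

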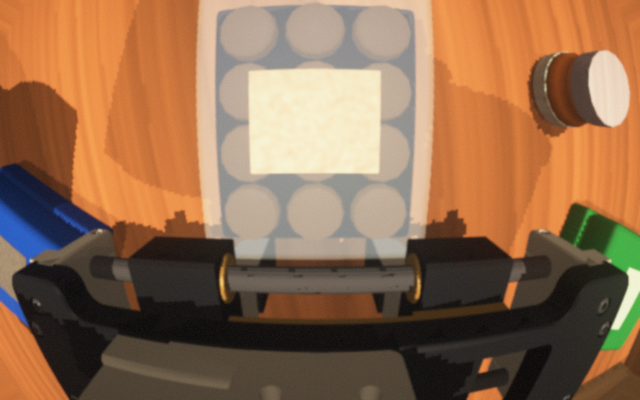

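View pics/t11z.png

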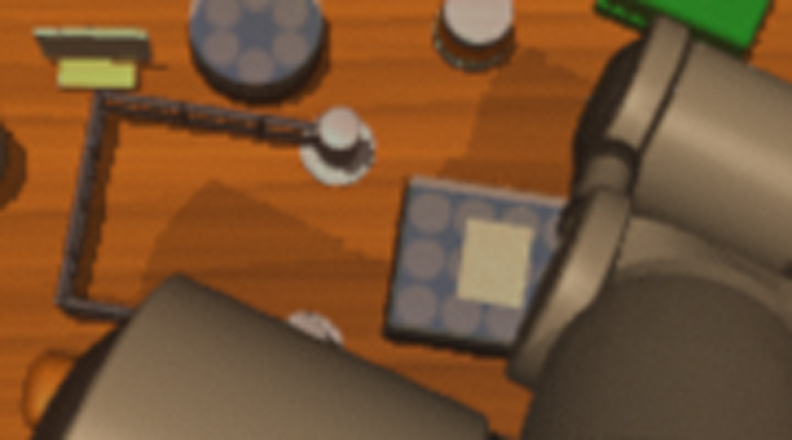

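View pics/s11z.png

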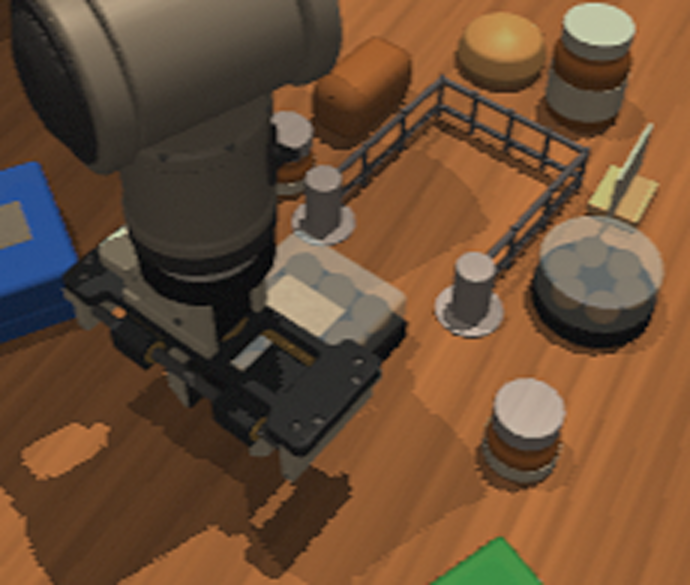

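Run:
```python
from h import *
np.set_printoptions(precision=2,suppress=True)
t=capture('top'); s=capture('scene'); W=capture('wrist'); B=np.load('b.npy')
def loc(c,pts,posts,sz):
    p=[ray(c,*sz(*x),50) for x in posts]; d=p[1]-p[0]; m=(p[0]+p[1])/2; b=np.r_[m[:2],np.arctan2(d[1],d[0])]; print('gap',np.linalg.norm(d),b)
    for bb in (b,B):
        print([inbay(bb,np.r_[ray(c,*sz(*x),50)[:2],0])[:2] for x in pts])
s3=lambda x,y:(205+x/3-.33,145+y/3-.33)
loc(t,[(411,180),(389,328)],[(306,337),(338,127)],tz)
loc(s,[(300,236),(405,298)],[(323,178),(475,265)],s3)
for u,v in [(200,150),(431,150),(205,200),(430,200)]:
    print(inbay(B,np.r_[rayf(W,u,v,50)[:2],0]))
for n in ['wrist','top','scene']:
    c=cap(n,n+'12')
    for l in ['tub','post_near','post_far','back_fence']:
        for r in spot_point(n,l)[:2]: P=w(c,r['position']);print(n,l,round(r['score'],2),P,inbay(B,np.r_[P[:2],0])[:2])
```

```text
gap 133.28348928879973 [587.4    1.68  -0.15]
[array([ 40.04, -49.34]), array([-53.54, -48.91])]
[array([ 39.88, -49.07]), array([-53.71, -49.1 ])]
gap 133.726388089511 [587.37   5.07  -0.15]
[array([-43.76, -54.45]), array([ 46.12, -53.19])]
[array([-44.44, -51.26]), array([ 45.43, -49.53])]
[ -48.8  -116.31    0.16]
[  44.34 -116.77    0.16]
[ -48.26 -137.16    0.16]
[  45.4  -137.61    0.16]
wrist tub 0.75 [ 345.4  -146.8     3.58] [-216.58 -183.99]
wrist tub 0.74 [ 570.23 -101.37    2.25] [  -1.46 -104.4 ]
top tub 0.74 [ 779.28 -247.52   -0.58] [ 227.65 -216.52]
top tub 0.55 [ 568.82 -101.97   -3.13] [  -2.76 -105.2 ]
top post_near 0.57 [522.35   9.12  46.55] [-65.82  -2.62]
top post_far 0.61 [653.9   -7.83  46.54] [66.77  0.94]
top back_fence 0.78 [299.04 325.66  -1.13] [-335.32  275.64]
top back_fence 0.71 [613.35 147.9   -0.87] [  2.66 148.55]
scene tub 0.98 [ 781.24 -244.05    3.35] [ 229.05 -212.79]
scene tub 0.97 [ 567.86 -102.65    2.08] [  -3.61 -106.02]
scene post_near 0.55 [526.04  12.29  56.89] [-62.67   1.08]
scene post_far 0.57 [651.69  -6.06  50.74] [64.3   2.35]
scene post_far 0.16 [ 569.91 -102.63    3.65] [  -1.59 -105.69]
scene back_fence 0.84 [611.28 152.41   0.73] [ -0.08 152.68]
```

```bash
python3 -m handwheel '{"translation":[[0.006,0.026,0],[0.006,0.026,0],[0.006,0.026,0],[0.006,0.026,0],[0.006,0.026,0],[0.006,0.026,0],[0.006,0.026,0],[0,0,0]],"twist":[0,0,0,0,0,0,0,0]}' 115
python3 - <<'E'
from h import *
me(); cap('wrist','w13')
t=cap('top','t13')['img'][140:220,270:400,::-1]
cv2.imwrite('pics/t13z.png',cv2.resize(t,None,fx=6,fy=6,interpolation=2))
t=cap('scene','s13')['img'][165:285,275:405,::-1]
cv2.imwrite('pics/s13z.png',cv2.resize(t,None,fx=5,fy=5,interpolation=2))
E
```

```text
time: 14.95
tool_pos: [567.0, -145.4, 32.1]
tcp_rot: [-3.136, -0.01, -0.156]
contact_force: [-1.0, -1.2, -1.1]
grip_width: 50.6
14.95 z 32.06800792910734 bay jaw-y frame [   2.114 -148.44    -1.572] jaw-x yaw err -0.0012591340716103516 [-0.967 -1.15  -1.142]
```

View pics/w13.png

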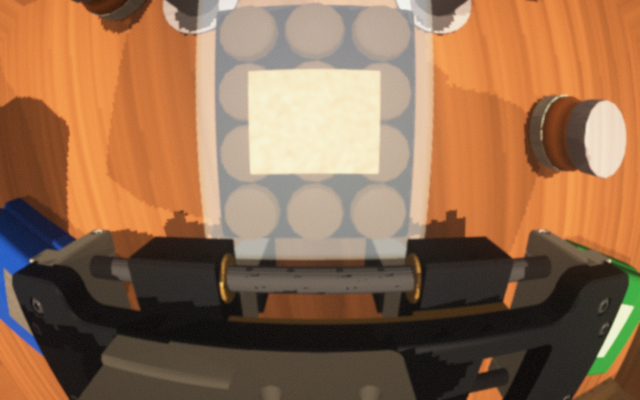

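View pics/t13z.png

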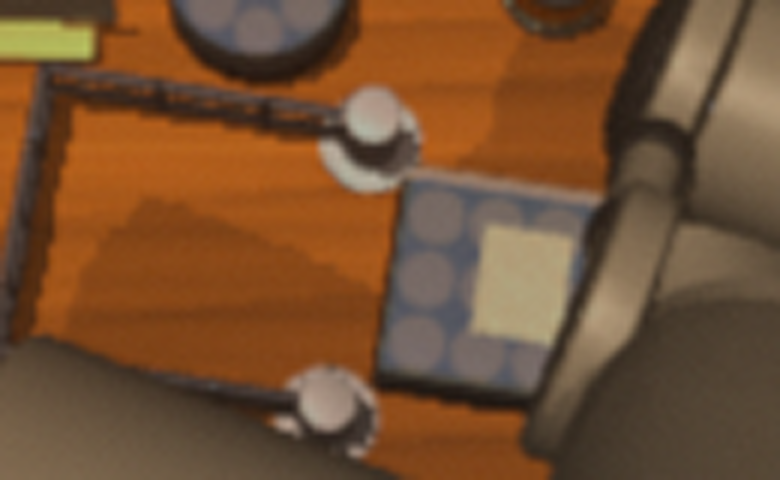

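View pics/s13z.png

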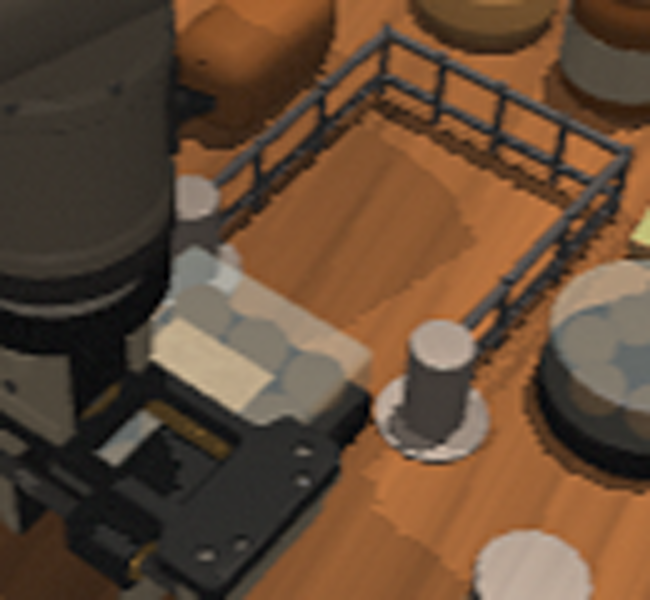

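The wrist view shows the post base plates at columns 163 to 472 (mid 317.5) and the tub at 200 to 433 (mid 316.5). It is centred within about 0.5 mm and square, so I'll push straight.

```bash
python3 -m handwheel '{"translation":[[0.005,0.027,0],[0.005,0.027,0],[0.004,0.027,0],[0.004,0.027,0],[0.004,0.027,0],[0.004,0.027,0],[0.004,0.027,0],[0,0,0]],"twist":[0,0,0,0,0,0,0,0]}' 115
python3 - <<'E'
from h import *
me(); cap('wrist','w14')
E
```

```text
time: 16.1
tool_pos: [571.6, -115.8, 32.1]
tcp_rot: [-3.136, -0.01, -0.157]
contact_force: [0.1, -1.2, -0.2]
grip_width: 50.5
16.1 z 32.09140131663925 bay jaw-y frame [   2.161 -118.387   -1.572] jaw-x yaw err -0.0016789714763174313 [ 0.114 -1.219 -0.15 ]
```

View pics/w14.png

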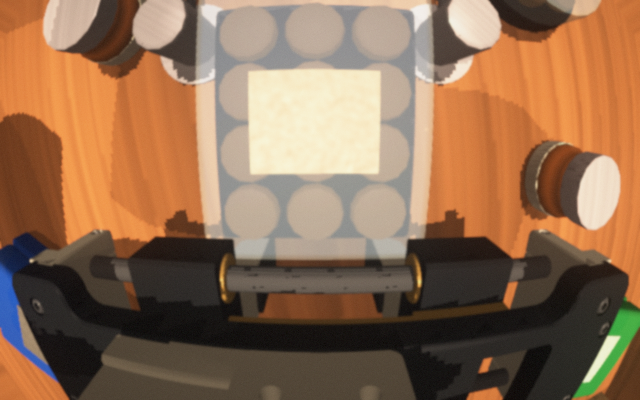

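```bash
python3 -m handwheel '{"translation":[[0.005,0.033,0],[0.006,0.04,0],[0.006,0.04,0],[0.006,0.04,0],[0.006,0.04,0],[0.006,0.04,0],[0.006,0.04,0],[0,0,0]],"twist":[0,0,0,0,0,0,0,0]}' 115
python3 - <<'E'
from h import *
me(); cap('wrist','w15')
E
```

```text
time: 17.15
tool_pos: [578.2, -71.8, 32.1]
tcp_rot: [-3.136, -0.01, -0.157]
contact_force: [-0.3, -0.7, -0.6]
grip_width: 50.9
17.15 z 32.0972351082915 bay jaw-y frame [  1.811 -73.974  -1.573] jaw-x yaw err -0.0017289082728115523 [-0.314 -0.673 -0.576]
```

View pics/w15.png

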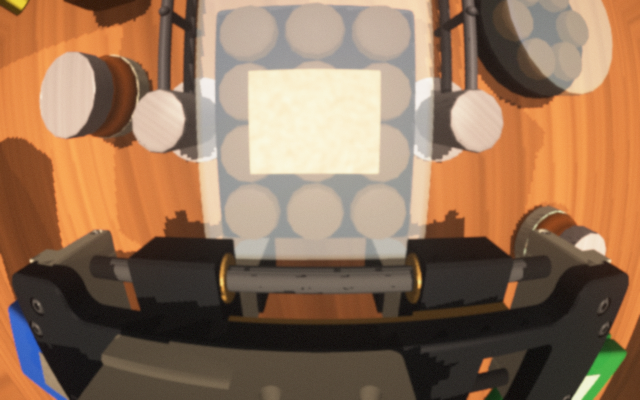

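```bash
python3 -m handwheel '{"translation":[[0.006,0.033,0],[0.007,0.04,0],[0.007,0.04,0],[0.007,0.04,0],[0.007,0.04,0],[0.007,0.04,0],[0.007,0.04,0],[0,0,0]],"twist":[0,0,0,0,0,0,0,0]}' 115
python3 - <<'E'
from h import *
me(); cap('wrist','w16')
E
```

```text
time: 18.2
tool_pos: [585.7, -28.3, 32.1]
tcp_rot: [-3.136, -0.009, -0.157]
contact_force: [0.1, 0.0, 0.0]
grip_width: 50.1
18.2 z 32.07904295673126 bay jaw-y frame [  2.537 -29.832  -1.573] jaw-x yaw err -0.001955985789683784 [0.117 0.025 0.042]
```

View pics/w16.png

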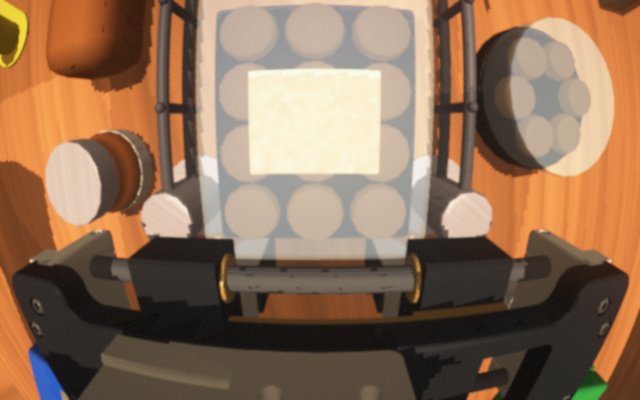

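```bash
python3 -m handwheel '{"translation":[[0.005,0.03,0],[0.005,0.033,0],[0.005,0.033,0],[0.005,0.033,0],[0.005,0.033,0],[0.005,0.033,0],[0.005,0.03,0],[0,0,0]],"twist":[0,0,0,0,0,0,0,0]}' 115
python3 - <<'E'
from h import *
me(); cap('wrist','w17')
E
```

```text
time: 19.25
tool_pos: [591.2, 7.3, 32.1]
tcp_rot: [-3.137, -0.009, -0.157]
contact_force: [-0.0, -0.6, -0.1]
grip_width: 50.5
19.25 z 32.09618980056132 bay jaw-y frame [ 2.441  6.182 -1.573] jaw-x yaw err -0.0023685284524634642 [-0.042 -0.572 -0.132]
```

View pics/w17.png

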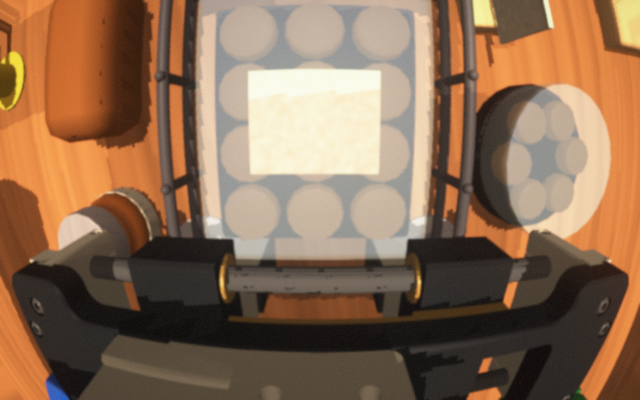

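Now small steps up to the back fence, watching the force.

```bash
python3 -m handwheel '{"translation":[[0.002,0.012,0],[0.002,0.012,0],[0.002,0.012,0],[0.002,0.012,0],[0,0,0],[0,0,0],[0,0,0],[0,0,0]],"twist":[0,0,0,0,0,0,0,0]}' 115
python3 - <<'E'
from h import *
me()
E
python3 -m handwheel '{"translation":[[0.001,0.01,0],[0.001,0.01,0],[0.001,0.01,0],[0,0,0],[0,0,0],[0,0,0],[0,0,0],[0,0,0]],"twist":[0,0,0,0,0,0,0,0]}' 115
python3 - <<'E'
from h import *
me(); cap('wrist','w18')
t=cap('top','t18')['img'][120:230,250:400,::-1]
cv2.imwrite('pics/t18z.png',cv2.resize(t,None,fx=5,fy=5,interpolation=2))
t=cap('scene','s18')['img'][145:265,275:435,::-1]
cv2.imwrite('pics/s18z.png',cv2.resize(t,None,fx=5,fy=5,interpolation=2))
E
```

```text
time: 20.3
tool_pos: [592.3, 14.3, 32.1]
tcp_rot: [-3.137, -0.009, -0.158]
contact_force: [-0.8, -1.4, 0.0]
grip_width: 50.8
20.3 z 32.07363319102746 bay jaw-y frame [ 2.517 13.251 -1.574] jaw-x yaw err -0.0029725946032745643 [-0.846 -1.386  0.039]
time: 21.3
tool_pos: [592.8, 19.0, 32.1]
tcp_rot: [-3.137, -0.009, -0.158]
contact_force: [-0.4, -2.1, 0.1]
grip_width: 50.8
21.3 z 32.06972621306163 bay jaw-y frame [ 2.294 18.028 -1.574] jaw-x yaw err -0.0031513311608743766 [-0.36  -2.127  0.093]
```

View pics/s18z.png

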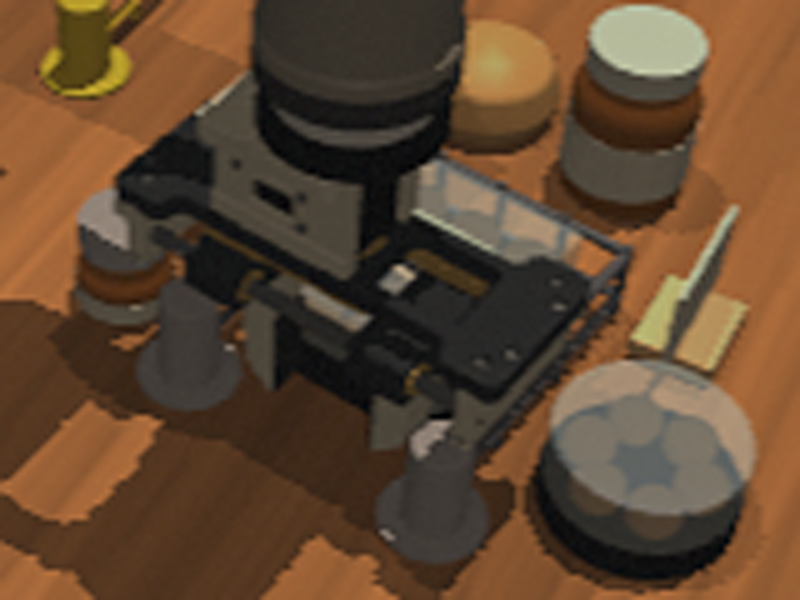

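View pics/t18z.png

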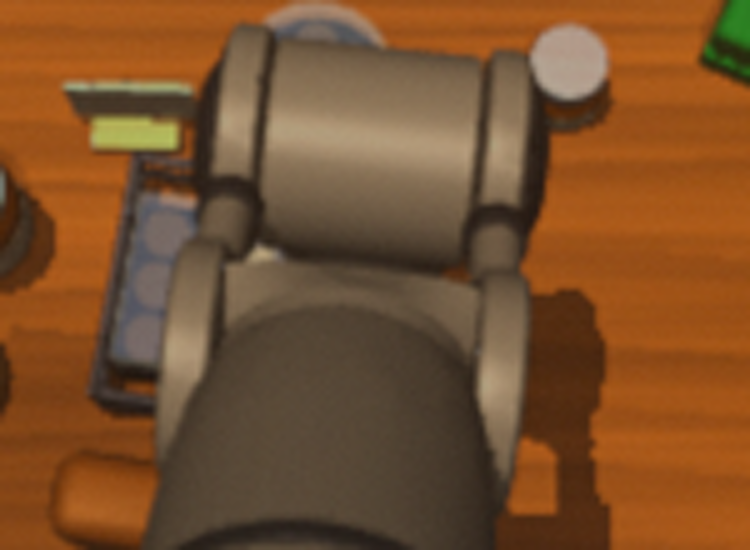

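```bash
python3 -m handwheel '{"translation":[[0.002,0.01,0],[0.002,0.01,0],[0.002,0.01,0],[0,0.01,0],[0,0.01,0],[0,0.01,0],[0,0.01,0],[0,0.01,0]],"twist":[0,0,0,0,0,0,0,0]}' 115
python3 - <<'E'
from h import *
me(); cap('wrist','w19')
E
```

```text
time: 22.45
tool_pos: [593.2, 20.3, 32.2]
tcp_rot: [3.131, -0.009, -0.157]
contact_force: [-0.6, -9.5, -0.0]
grip_width: 50.6
22.45 z 32.2459017213102 bay jaw-y frame [ 2.473 19.342 -1.573] jaw-x yaw err -0.002124559469430992 [-0.573 -9.505 -0.047]
```

View pics/w19.png

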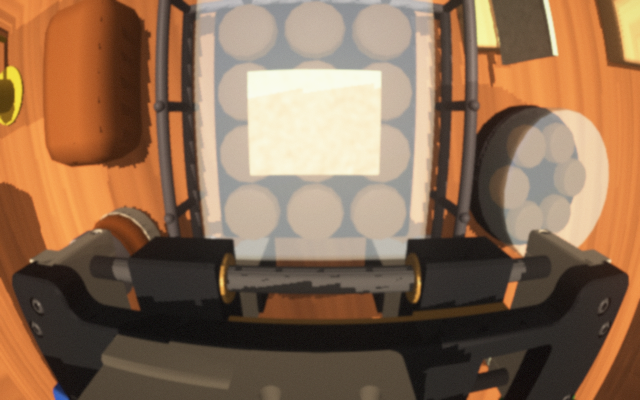

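The tub is stopped firmly: 12 mm was commanded, 1.3 mm was made, and the force rose to 9.5 N. Now I'll withdraw straight back and then lift.

```bash
python3 -m handwheel '{"translation":[[-0.002,-0.012,0],[-0.008,-0.05,0],[-0.015,-0.1,0],[-0.03,-0.2,0],[-0.03,-0.2,0],[0,-0.1,0.2],[0,-0.1,0.3],[0,-0.1,0.3]],"twist":[0,0,0,0,0,0,0,0]}' 115
python3 -m handwheel '{"translation":[[-0.05,-0.3,0.2],[-0.05,-0.3,0.2],[-0.05,-0.3,0],[-0.05,-0.3,0],[-0.05,-0.2,0],[-0.05,0,0],[0,0,0],[0,0,0]],"twist":[0,0,0,0,0,0,0,0]}' 115
python3 - <<'E'
from h import *
me()
t=cap('top','t20')['img'][120:230,250:400,::-1]
cv2.imwrite('pics/t20z.png',cv2.resize(t,None,fx=5,fy=5,interpolation=2))
t=cap('scene','s20')['img'][145:265,275:435,::-1]
cv2.imwrite('pics/s20z.png',cv2.resize(t,None,fx=5,fy=5,interpolation=2))
B=np.load('b.npy')
for n in ['top','scene']:
    c=capture(n)
    for l in ['tub','jam_jar2','jam_jar','round_tub']:
        for r in spot_point(n,l)[:3]: P=w(c,r['position']);print(n,l,round(r['score'],2),P,inbay(B,np.r_[P[:2],0])[:2])
E
```

```text
time: 23.5
tool_pos: [576.0, -114.1, 151.1]
tcp_rot: [3.135, 0.0, -0.157]
contact_force: [0.9, 0.2, -0.6]
grip_width: 50.4
time: 24.5
tool_pos: [527.2, -334.8, 218.2]
tcp_rot: [3.133, -0.009, -0.159]
contact_force: [0.6, 0.3, 0.3]
grip_width: 50.3
24.5 z 218.2147717401546 bay jaw-y frame [  -7.967 -341.705   -1.575] jaw-x yaw err -0.004003272614503367 [0.553 0.333 0.294]
top tub 0.89 [599.035  90.158  -5.219] [-2.571 89.282]
top tub 0.69 [643.88  237.131  -2.221] [ 19.047 241.417]
top tub 0.58 [ 779.282 -245.788    3.879] [ 227.379 -214.808]
top jam_jar2 0.71 [470.154  37.225  -3.348] [-121.735   17.087]
top jam_jar2 0.58 [727.575 -94.967   0.111] [153.009 -73.779]
top jam_jar 0.71 [470.154  37.225  -3.348] [-121.735   17.087]
top jam_jar 0.58 [727.575 -94.967   0.111] [153.009 -73.779]
top round_tub 0.83 [723.891  40.417  -2.06 ] [128.468  59.414]
scene tub 0.9 [ 345.934 -153.036    4.574] [-215.092 -190.071]
scene tub 0.8 [599.392  92.523   5.047] [-2.583 91.674]
scene tub 0.64 [ 780.645 -241.634    6.049] [ 228.085 -210.494]
scene jam_jar2 0.91 [472.598  43.607   4.505] [-120.306   23.77 ]
scene jam_jar2 0.6 [733.053 -98.502  -3.426] [158.966 -76.426]
scene jam_jar 0.91 [472.598  43.607   4.505] [-120.306   23.77 ]
scene jam_jar 0.6 [733.053 -98.502  -3.426] [158.966 -76.426]
scene round_tub 0.58 [726.606  43.42    3.457] [130.687  62.799]
```

View pics/s20z.png

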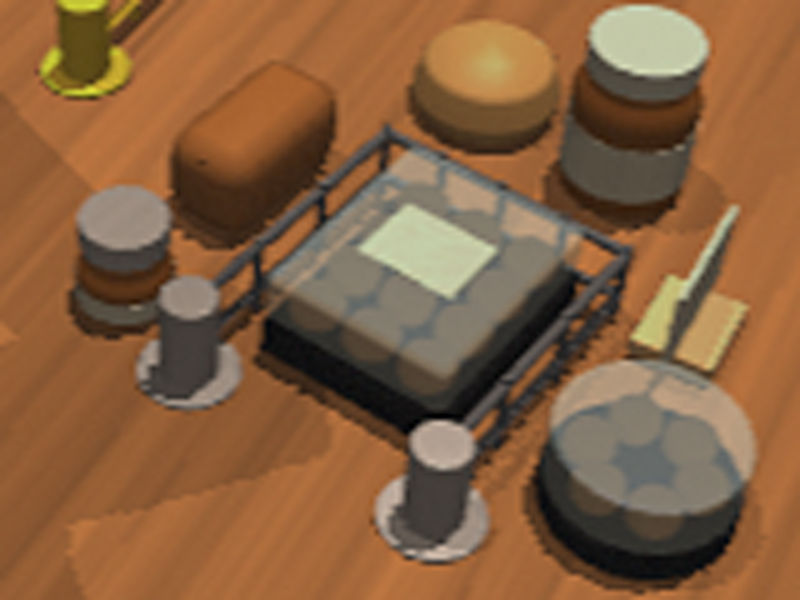

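View pics/t20z.png

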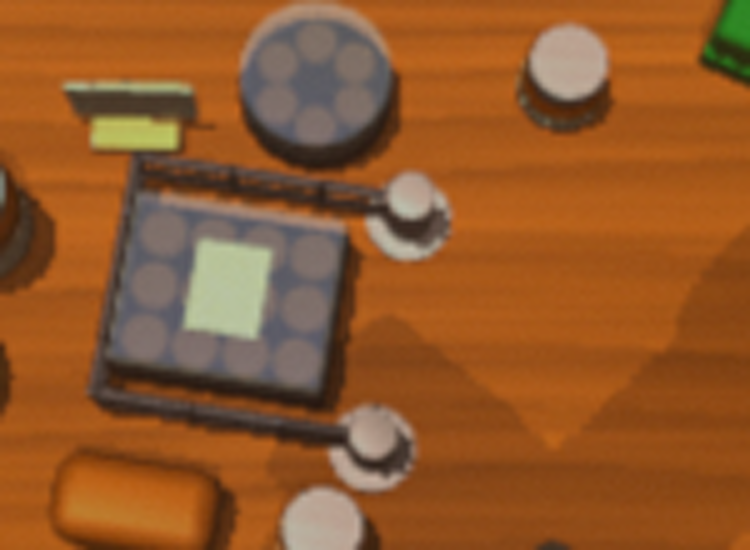

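The tub stands in the bay, parallel to the back fence with no visible gap. The networks put it at y ≈ 89 to 92 mm against 90 nominal. The other goods look unmoved, so I'm handing in.

```bash
python3 -c "
from plant import *;print(get_obs()['time']);print(close_job())"
```

```text
25.1
the job is handed in; nothing more can be done
None
```

I pushed the cookie tub through the gap between the steel posts and into the bay, where it now stands square against the back fence. I handed the job in at 25.1 s, with the gripper raised and clear.

**How it went:** I first pushed the tub from its far side to turn it nearly square and bring it close to the centre line. I then pushed it short end first with two fingers, steering slightly sideways, and passed the gap with no noticeable post contact. At the back fence it stopped firmly at about 9.5 N, and I pulled the fingers straight back before lifting.

**Last checks:**
- **Position:** the networks place the tub at bay y = 89.3 mm (top camera) and 91.7 mm (scene camera), against 90 mm nominal. It is about 2.5 mm towards the robot's side of centre.
- **Squareness:** in both views the tub looks parallel to the fence with no visible gap. I judged this by eye and did not measure the angle again.
- **Other goods:** in the final pictures those in view stand where they did, and none was knowingly touched.

**Disagreement along the way:** the cameras differed by several millimetres on the tub's sideways position, up to about 8 mm just before the gap. I relied on the wrist picture of the posts for the final alignment.

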